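# Hold a tenoned rail home in the paring jig

## Robot

A 6-joint arm with a two-finger parallel gripper is mounted at the origin on the work surface. World frame = base frame: x ahead of the robot, y to its left, z up, the work surface at z = 0. Lengths are in mm, angles in rad, forces in N, time in s.
With the tool pointing down it reaches from about 350 to 775 mm from the base axis. Payload 7.3 kg.
Tool frame: the origin (TCP) lies midway between the tips of the shut fingers; the grasp point (between the pads) lies 19 mm behind it; z points along the fingers, y is the direction in which the jaws open and shut (so a half turn about z gives the same grasp; the last joint's range is limited). The gripper opens to 92 mm and grips with 3 to 60 N. Pads are 19 mm wide; open, the fingers measure 130 mm over their backs; the gripper's body (75 mm by 190 mm) begins 47 mm behind the grasp point.
Start: joints at [-0.146, 0.342, 1.524, -0, 1.275, -0.146], TCP at [525.019, 0.019, 226.741] pointing down, gripper open.
Joint ranges: [-2.53, 2.53], [-0.77, 2.02], [0.04, 2.7], [-1, 4.14], [0.28, 2.66], [-3.11, 3.11]. Speed limits (rad/s): [2.57, 2.57, 3.14, 3.14, 3.14, 3.14].

## Interface

Orientations are given as a unit quaternion [w, x, y, z].
In Python, from cell import r gives the robot as it stands.
- The arm moves only by the tool jog_arm, never from a script. Its argument "commands" is one flat list of numbers, 5 for each row, row after row: the shift along the world's x, y, z in units of 25 mm (1.0 is 25 mm), then the turn about the world's z in units of 6 degrees (1.0 is 6 degrees), then the closure, from 0 (fully open) to 1 (shut). In form: [x, y, z, twist, fingers, x, y, z, twist, fingers, ...]. A call has 1 to 20 rows; each row shifts and turns the pose as measured when the row begins; what a row does not reach is not made up. A row lasts 1/12 s, in which the tool goes at most 41.7 mm and 7.16 degrees, less where a joint would pass 70% of its speed; a pose out of reach is approached as far as the arm can. A call is refused whole if a number of a shift passes 1 or a number of a turn 1, either way. A call with a gripper value outside its range is refused whole. The fingers move at their own pace and stop on an object; the grip force is fixed at half the most. Time passes only in rows, so rows that do not move let the fingers close. It gives the time, the measured TCP pose, the force and the opening at its end, in the units of the state.
- r.read_state(): the state, without advancing time (a new reading comes with each control period).
- r.get_image(name): name is "scene" or "side" or "wrist"; returns a dict with "pixels" (480x640x3 uint8, red, green, blue), "camera_matrix" (3x3 intrinsics, pixels), "cam_to_world" (4x4, takes a point from camera to world coordinates). Camera axes: x right, y down, z forward; pixel columns grow to the right and rows downward; lengths in mm; the calibration is good to about 2 mm. A picture is of the moment at which its call begins. There is no depth.
- r.close_job(): hands the job in, once; it reports no verdict.
The state is a dict: "time_s": time; "qpos": joint angles; "qvel": joint speeds; "joint_efforts": joint torques, N m; "tool_pos": TCP position; "orientation": TCP orientation; "force": force on the tool from outside, world axes, zero at the start; "moment": the same for the moment, N m; "grip_width": finger opening in mm.
Only numpy, scipy, OpenCV 4.12 (cv2) and the standard library are available. Lean on these libraries where they do the work, as an engineer would, in place of code of your own. Each camera call takes 0.05 s, during which the arm holds its last target.

## Task

Pick up the dark walnut rail, stand it on the plywood board of the paring jig with its square end towards the short end stop and its tenon pointing away from it, and slide it fully home into the corner, flush against both the long fence and the end stop. Finish while still holding it there, pressing it firmly against both stops at once, so that its tenon could be pared; leave the other rails, the mallet, chisel, plane and glue bottle where they are.

Things in the scene. Friction and masses are not known exactly. Their poses are not given: they have to be found in the camera images.
- walnut_mid (a point): Dark walnut rail standing on the bench: block 150 mm long (y), 46 wide (x), 56 high (z up), about 0.25 kg; a stub tenon, 14 wide and 40 high, sticks out 22 mm at its -y end; the +y end is plain and square. Point: centre of the block, 28 mm above its underside. Tenon starts roughly to the robot's right, yaw at most 0.5 rad. It can be in any of the three rail places
- jig: Paring jig fixed to the bench: plywood board 170 mm (x) by 260 (y), 18 thick, with two low wooden stops on top that form a corner. Origin at the centre of the board's underside on the bench, z up. +x points to the edge with the fence (away from the robot), +y to the edge with the end stop (robot's left); yaw at most 0.25 rad
- jig_fence: Long fence, fixed on the board: wooden bar 36 mm (x) by 225 (y), 22 high. Origin at the centre of its underside (the board's top), axes as the jig's. Its working face looks to -x, 18 mm from the origin; the centre of a rail that is home lies 41 mm to -x of the origin. Rigid
- jig_stop: Short end stop, fixed on the board at right angles to the fence: wooden bar 100 mm (x) by 34 (y), 22 high. Origin at the centre of its underside, axes as the jig's. Its working face looks to -y, 17 mm from the origin; the centre of a rail that is home lies 92 mm to -y of the origin. Rigid; a narrow gap is left in the corner between it and the fence
- oak_mid (a point): Bystander: a mid-brown oak rail of the same shape and size as the walnut one, lying on the bench; the point is its centre
- maple_mid (a point): Bystander: a pale rail of the same shape and size, lying on the bench; the point is its centre
- mallet_mid (a point): Bystander: a beech joiner's mallet lying on its side, head 75 x 130 x 62 mm, handle 210 mm to its -x; the point is the centre of the head
- chisel_mid (a point): Bystander: a chisel with a pale handle and brass ferrule, 250 mm long, lying on the bench; the point is the middle of its handle, 11 mm up
- plane_mid (a point): Bystander: a steel bench plane with dark wooden handles, 245 x 62 mm; the point is over the centre of its sole, 20 mm up
- glue_mid (a point): Bystander: a white closed glue bottle with an orange cap, 68 mm across, 170 mm high, standing; the point is half-way up
- walnut: The same walnut rail; origin at the centre of the underside of its block, axes as above. Grip it across the 46 mm width in its upper half: there the fingers clear the 22 mm high stops. Its wood drags on the board and stops (friction coefficient about 0.5 to 0.7): a hard push on one stop, or down on the board, can hold it off the other, so bring it lightly to both, then press
There are look-alikes about, which are no part of the job. What is shaped like the walnut but purple or red is not meant.

How it is judged:
By the outcome, as a careful person would: the job done as asked, in the order asked, and still so for the second after the job is handed in, while the arm keeps its last pose, push and grip.
It also fails if it takes over 58 s, if anything falls off the work surface, if the arm or the gripper's body presses on something with over 40 N, if the wrist force passes 120 N, or if a joint passes its speed limit or range.

## Working session

There is one attempt and no reset: what is moved stays moved. The work goes in short steps, Python scripts to look and compute and a tool call to move; the robot and the scene stay as the last step left them, time stands still between calls to the robot, and variables do not carry over. Pictures are saved under pics/ and viewed, and the job is handed in when it is done.

Besides the shell and the picture viewer there is one more tool, called after "Call:" as name(argument=value, ...), one argument or row to a line, values as JSON. jog_arm: Moves the arm, as the interface text tells. Its arguments: {"type":"object","properties":{"commands":{"type":"array"}},"required":["commands"]}

```bash
mkdir -p pics; cat > h.py <<'E'
from cell import r
import numpy as np, cv2
def snap(n,tag):
    d=r.get_image(n); cv2.imwrite(f"pics/{tag}.png",d["pixels"][:,:,::-1]); np.savez(f"{tag}.npz",K=d["camera_matrix"],T=d["cam_to_world"],p=d["pixels"]); return d
def ray(tag,uv,z):
    d=np.load(f"{tag}.npz"); v=d["T"][:3,:3]@np.linalg.inv(d["K"])@np.array([uv[0],uv[1],1.]); o=d["T"][:3,3]
    return o+v*(z-o[2])/v[2]
def proj(tag,P):
    d=np.load(f"{tag}.npz"); P=np.atleast_2d(np.array(P,float)); c=(P-d["T"][:3,3])@d["T"][:3,:3]; q=c@d["K"].T; return q[:,:2]/q[:,2:]
E
python3 - <<'E'
from h import *
for n in ["scene","side","wrist"]:
    d=snap(n,n+"0"); print(n,d["cam_to_world"].round(2).tolist())
print(r.read_state())
E
```

```text
scene [[-0.86, 0.32, -0.39, 1024.08], [0.51, 0.56, -0.66, 899.94], [0.0, -0.77, -0.64, 950.17], [0.0, 0.0, 0.0, 1.0]]
side [[0.78, -0.34, 0.53, -413.82], [-0.63, -0.43, 0.64, -1105.46], [0.01, -0.83, -0.55, 1028.05], [0.0, 0.0, 0.0, 1.0]]
wrist [[1.0, -0.0, -0.0, 524.13], [-0.0, -0.96, -0.28, 74.41], [-0.0, 0.28, -0.96, 384.7], [0.0, 0.0, 0.0, 1.0]]
{'time_s': 0.15, 'qpos': array([-1.45982210e-01,  3.42528197e-01,  1.52476049e+00,  5.20089842e-06,
        1.27538634e+00, -1.45954173e-01]), 'qvel': array([ 1.48004089e-06, -7.85727530e-04, -3.08345530e-03,  4.23848774e-04,
       -1.47935691e-03,  2.63468320e-04]), 'joint_efforts': array([ 7.52666965e-04, -4.31470585e+01, -2.44352603e+01,  7.18239485e-02,
        5.38185902e-02, -1.32920518e-04]), 'tool_pos': array([5.24716094e+02, 7.49400073e-02, 2.26235459e+02]), 'orientation': array([-4.35753888e-04,  7.07117127e-01,  7.07096228e-01, -3.20952137e-04]), 'force': array([-0.18622877,  0.51846838, -0.10800254]), 'moment': array([-0.03541411, -0.00708589, -0.0128635 ]), 'grip_width': 91.93869536987295}
```

View pics/scene0.png

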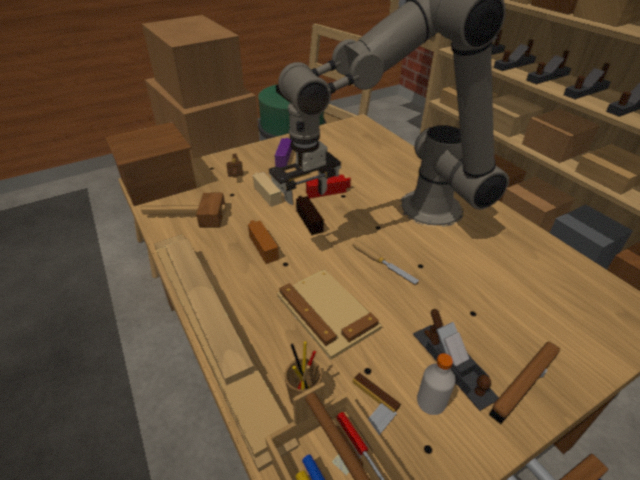

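View pics/side0.png

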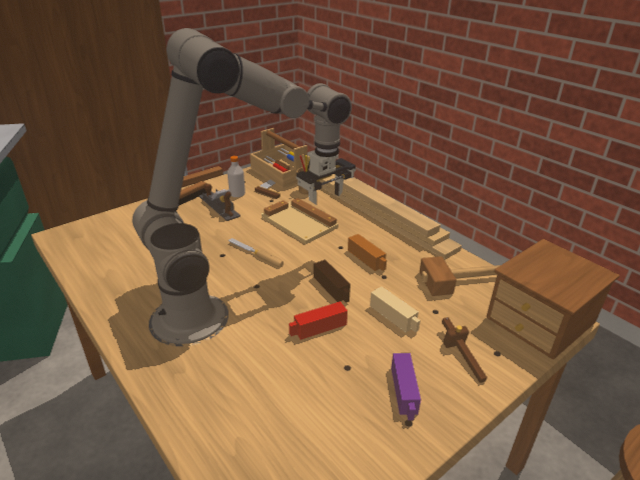

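View pics/wrist0.png

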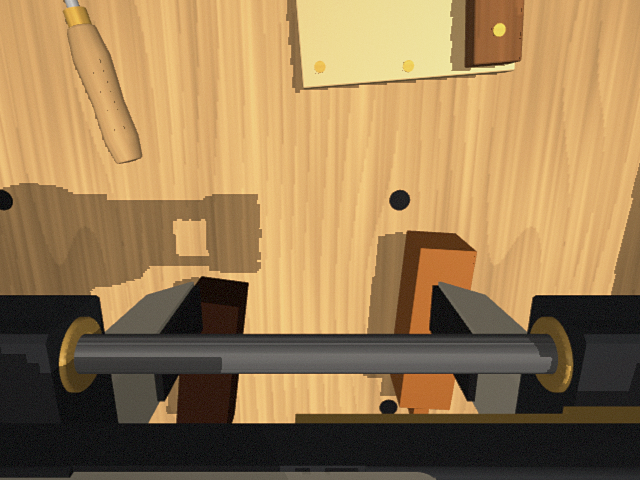

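Walnut rail is at about (310,215) in scene and (331,281) in side. The jig is at about (329,310) in scene. I'll zoom in to get the corners.

```bash
python3 - <<'E'
from h import *
def crop(tag,x,y,w,h,s):
    p=np.load(tag+".npz")["p"][y:y+h,x:x+w,::-1]; return cv2.resize(p,None,fx=s,fy=s,interpolation=cv2.INTER_CUBIC)
cv2.imwrite("pics/c1.png",crop("scene0",270,180,80,60,10)); cv2.imwrite("pics/c2.png",crop("side0",290,245,80,60,10))
cv2.imwrite("pics/c3.png",crop("scene0",265,255,130,100,6)); cv2.imwrite("pics/c4.png",crop("side0",250,185,100,75,8))
E
```

```text
(no output)
```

View pics/c1.png

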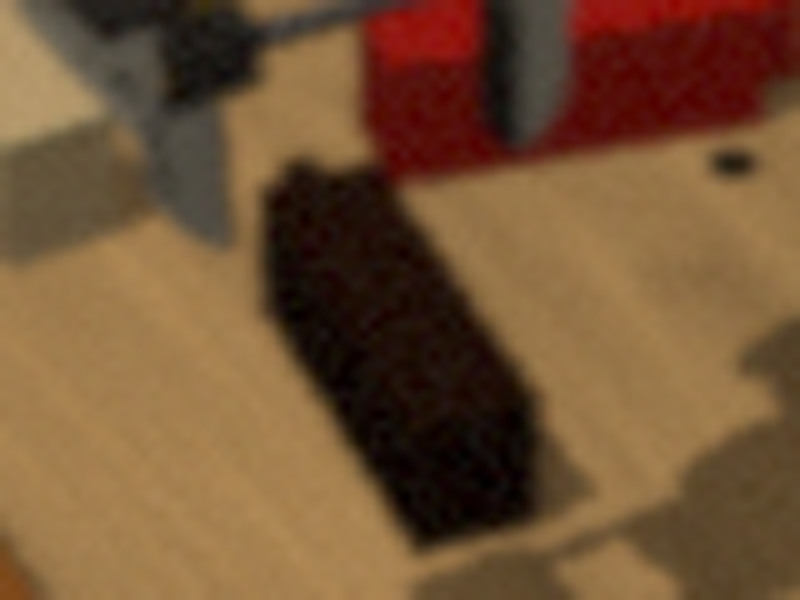

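View pics/c2.png

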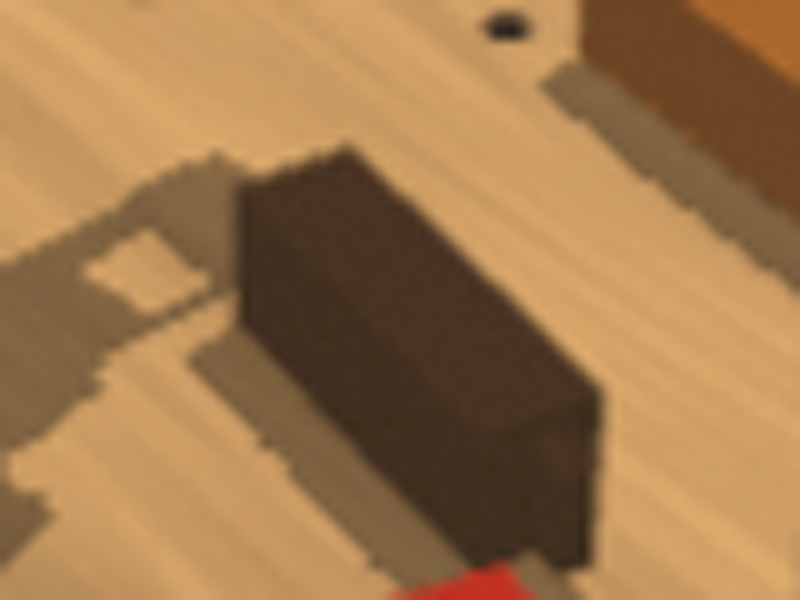

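View pics/c3.png

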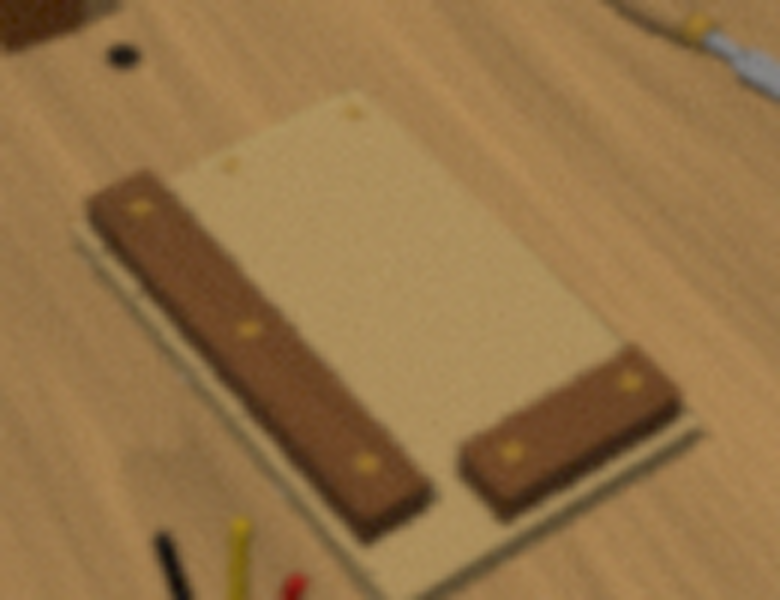

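View pics/c4.png

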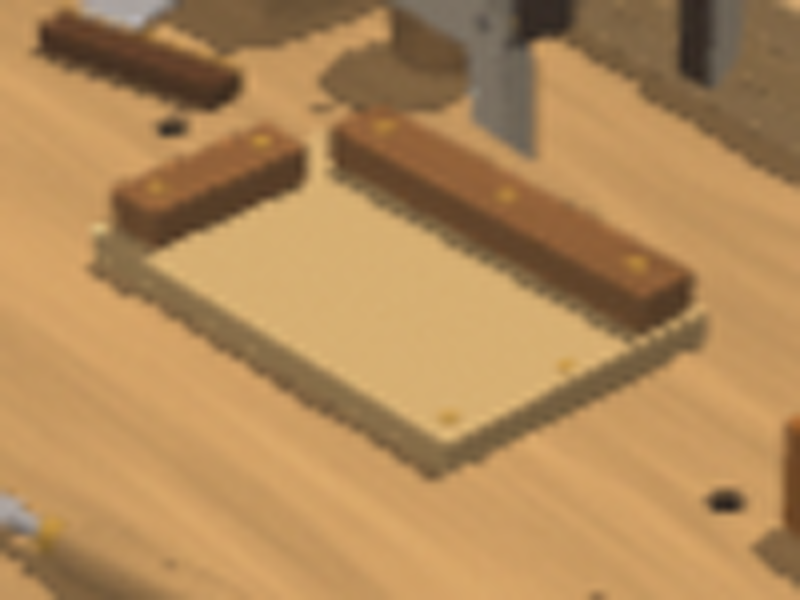

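```bash
python3 - <<'E'
from h import *
print("walnut side top"); 
for c in [(240,185),(348,148),(600,395),(495,432)]: print(ray("side0",(290+c[0]/10-.45,245+c[1]/10-.45),56).round(1))
print("scene"); 
for c in [(385,175),(535,400),(300,165),(270,195)]: print(ray("scene0",(270+c[0]/10-.45,180+c[1]/10-.45),56).round(1))
print("jig side")
for c in [(97,232),(437,445),(707,310)]: print(ray("side0",(250+c[0]/8-.45,185+c[1]/8-.45),18).round(1))
print("fence/stop tops side"); 
for c in [(335,130),(640,300),(690,272),(370,107),(155,213),(305,150)]: print(ray("side0",(250+c[0]/8-.45,185+c[1]/8-.45),40).round(1))
print("jig scene")
for c in [(360,92),(705,430)]: print(ray("scene0",(265+c[0]/6-.45,255+c[1]/6-.45),18).round(1))
print("fence tops scene"); 
for c in [(150,172),(432,490),(90,207),(365,527),(462,457),(632,347),(680,393)]: print(ray("scene0",(265+c[0]/6-.45,255+c[1]/6-.45),40).round(1))
print("wrist"); 
for c in [(302,88),(515,70)]: print(ray("wrist0",c,18).round(1))
print(ray("wrist0",(467,66),40).round(1),ray("wrist0",(522,63),40).round(1))
for c in [(203,305),(239,310)]: print(ray("wrist0",c,56).round(1))
print(ray("wrist0",(180,420),56),ray("wrist0",(234,420),56))
E
```

```text
walnut side top
[417.7 -73.7  56. ]
[458.7 -79.6  56. ]
[ 436.9 -228.1   56. ]
[ 399.5 -221.7   56. ]
scene
[ 397.9 -209.9   56. ]
[419.2 -72.2  56. ]
[ 421.  -230.5   56. ]
[ 439.1 -219.7   56. ]
jig side
[494.8 350.   18. ]
[510.9  97.3  18. ]
[684. 110.  18.]
fence/stop tops side
[625.2 328.9  40. ]
[641.1 109.6  40. ]
[676.2 114.5  40. ]
[653.4 337.2  40. ]
[507.2 316.2  40. ]
[601.2 321.7  40. ]
jig scene
[518.  100.5  18. ]
[496.7 359.1  18. ]
fence tops scene
[644.7 115.1  40. ]
[628.2 339.   40. ]
[679.7 120.9  40. ]
[662.6 340.8  40. ]
[607.8 331.   40. ]
[509.3 318.4  40. ]
[506.3 350.1  40. ]
wrist
[512.9  94.4  18. ]
[682.9 107.7  18. ]
[637.1 108.6  40. ] [678.  110.6  40. ]
[429.8 -78.5  56. ]
[459.6 -83.1  56. ]
[ 400.61368052 -191.9985162    56.        ] [ 449.53975044 -192.04255637   56.        ]
```

Estimates from the corners:
- **Walnut:** centre about (428.5, -151), yaw about -0.137.
- **Jig:** yaw about +0.073, rail home centre about (609, 249).

First I'll move above the walnut.

Call:
jog_arm(
  commands=[-0.48,-0.76,-0.2,-0.2,0,-0.48,-0.76,-0.2,-0.2,0,-0.48,-0.76,-0.2,-0.2,0,-0.48,-0.76,-0.2,-0.2,0,-0.48,-0.76,-0.2,-0.2,0,-0.48,-0.76,-0.2,-0.2,0,-0.48,-0.76,-0.2,-0.1,0,-0.48,-0.76,-0.2,0,0,0,0,0,0,0,0,0,0,0,0],
)

```text
time_s: 0.98
tool_pos: [422.8, -156.0, 182.3]
orientation: [-0.002, 0.755, 0.656, -0.001]
force: [-0.1, -0.0, 0.7]
grip_width: 91.9
```

```bash
python3 - <<'E'
from h import *
snap("wrist","wrist1"); s=r.read_state(); print(s["time_s"],s["tool_pos"],s["orientation"],s["force"])
E
```

```text
1.0333 [ 422.95694239 -155.82314586  182.25416159] [-0.00239032  0.75461427  0.65616373 -0.00085801] [-0.13266454  0.38217581 -1.19033579]
```

View pics/wrist1.png

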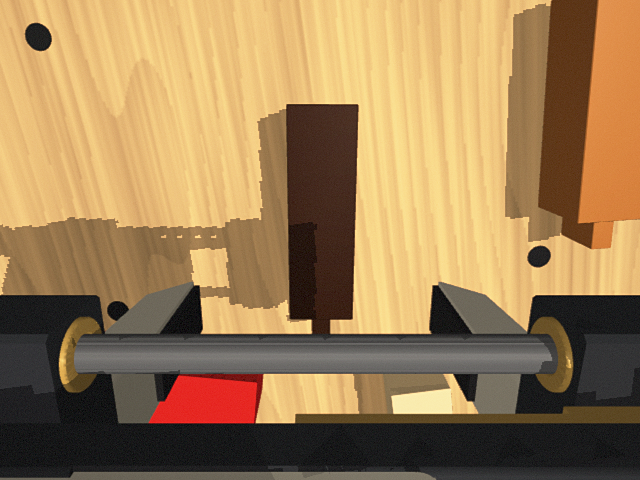

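The whole walnut top is visible, with corners at (287,104), (358,104), (352,319) and (289,319). The tenon is at the bottom, towards -y.

```bash
python3 - <<'E'
from h import *
P=np.array([ray("wrist1",c,56) for c in [(287,104),(358,104),(352,319),(289,319)]]); print(P.round(1),P.mean(0))
a=(P[0]+P[1]-P[2]-P[3]);print(np.arctan2(-a[0],a[1]))
s=r.read_state(); from scipy.spatial.transform import Rotation as R
q=s["orientation"]; M=R.from_quat([q[1],q[2],q[3],q[0]]).as_matrix(); print(M.round(3), np.arctan2(M[1,1],M[0,1]))
print("shift",P.mean(0)[:2]-s["tool_pos"][:2])
E
```

```text
[[ 415.1  -73.7   56. ]
 [ 459.6  -80.    56. ]
 [ 438.1 -228.    56. ]
 [ 392.7 -221.6   56. ]] [ 426.36680873 -150.83715746   56.        ]
-0.147031420867319
[[ 0.139  0.99  -0.004]
 [ 0.99  -0.139  0.002]
 [ 0.002 -0.005 -1.   ]] -0.13933888310483625
shift [3.40986634 4.9859884 ]
```

Call:
jog_arm(
  commands=[0.07,0.1,-0.7,-0.05,0,0.07,0.1,-0.7,0,0,0,0,-0.7,0,0,0,0,-0.7,0,0,0,0,-0.7,0,0,0,0,-0.6,0,0,0,0,-0.5,0,0,0,0,-0.4,0,0,0,0,0,0,0,0,0,0,0,0],
)

```text
time_s: 1.87
tool_pos: [434.1, -143.3, 54.7]
orientation: [0.001, 0.753, 0.658, 0.002]
force: [0.3, -0.9, -1.0]
grip_width: 91.8
```

Call:
jog_arm(
  commands=[-0.15,-0.15,0,-0.1,0,-0.1,-0.1,0,0,0,0,0,0,0,0,0,0,0,0,0],
)

```text
time_s: 2.2
tool_pos: [429.2, -149.7, 56.9]
orientation: [0.003, 0.756, 0.655, 0.002]
force: [-0.1, 0.2, 0.5]
grip_width: 91.7
```

Call:
jog_arm(
  commands=[-0.1,-0.05,-0.3,0,0,0,0,-0.4,0,0,0,0,-0.3,0,0,0,0,0,0,0,0,0,0,0,0],
)

```text
time_s: 2.62
tool_pos: [426.9, -152.2, 31.4]
orientation: [0.005, 0.756, 0.654, 0.003]
force: [-0.3, 0.8, 0.9]
grip_width: 91.9
```

Call:
jog_arm(
  commands=[0,0,0,0,1,0,0,0,0,1,0,0,0,0,1,0,0,0,0,1,0,0,0,0,1,0,0,0,0,1,0,0,0,0,1,0,0,0,0,1],
)

```text
time_s: 3.28
tool_pos: [427.4, -152.5, 32.3]
orientation: [0.005, 0.756, 0.654, 0.003]
force: [1.2, 0.5, -1.8]
grip_width: 45.8
```

Call:
jog_arm(
  commands=[0,0,0.3,0,1,0,0,0.6,0,1,0,0,0.7,0,1,0,0,0.7,0,1,0,0,0.7,0,1,0,0,0.5,0,1,0,0,0.2,0,1,0,0,0,0,1,0,0,0,0,1],
)

```text
time_s: 4.03
tool_pos: [424.6, -150.8, 130.0]
orientation: [0.003, 0.756, 0.654, 0.002]
force: [0.6, -0.2, -2.1]
grip_width: 45.5
```

```bash
python3 - <<'E'
from h import *
snap("side","side2"); s=r.read_state(); print(s["time_s"],s["tool_pos"],s["orientation"],s["force"],s["grip_width"])
E
```

```text
4.0833 [ 424.47863382 -150.70337761  129.72705979] [0.00257831 0.75628202 0.65423655 0.00232131] [ 2.15336705e-03  4.79412427e-01 -2.66297887e+00] 46.08181765171231
```

View pics/side2.png

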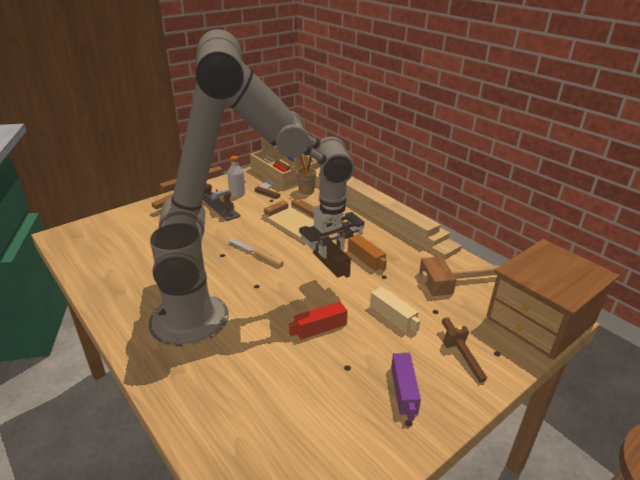

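Walnut is held level at about (331,257) and the other rails haven't moved. Next: carry it over the jig and turn it.

Call:
jog_arm(
  commands=[0.15,0.3,0,0.1,1,0.3,0.6,0,0.1,1,0.35,0.75,0,0.1,1,0.35,0.75,0,0.1,1,0.35,0.75,0,0.1,1,0.35,0.75,0,0.1,1,0.35,0.75,0,0.1,1,0.35,0.75,0,0.1,1,0.35,0.75,0,0.1,1,0.35,0.75,0,0.1,1,0.35,0.75,0,0.1,1,0.35,0.75,0,0.1,1,0.35,0.75,0,0.1,1,0.35,0.75,0,0.1,1,0.35,0.75,0,0.1,1,0.35,0.75,0,0.1,1,0.35,0.75,0,0.1,1,0.35,0.75,0,0.1,1,0.2,0.4,0,0.1,1,0,0,0,0,1],
)

```text
time_s: 5.75
tool_pos: [574.9, 211.8, 106.5]
orientation: [-0.013, 0.681, 0.732, -0.011]
force: [-0.2, -0.7, -1.6]
grip_width: 45.8
```

```bash
python3 - <<'E'
from h import *
snap("wrist","wrist3");snap("side","side3");snap("scene","scene3"); s=r.read_state(); print(s["time_s"],s["tool_pos"],s["orientation"],s["force"],s["grip_width"])
q=s["orientation"]; print(-2*(np.arctan2(q[1],q[2])-np.pi/4))
E
```

```text
5.9 [574.03878508 209.00115631 106.94778886] [-0.01319769  0.68203856  0.73110648 -0.01151252] [-0.15438715 -0.27775979 -1.97282903] 45.79257796298811
0.0694170890927086
```

View pics/wrist3.png

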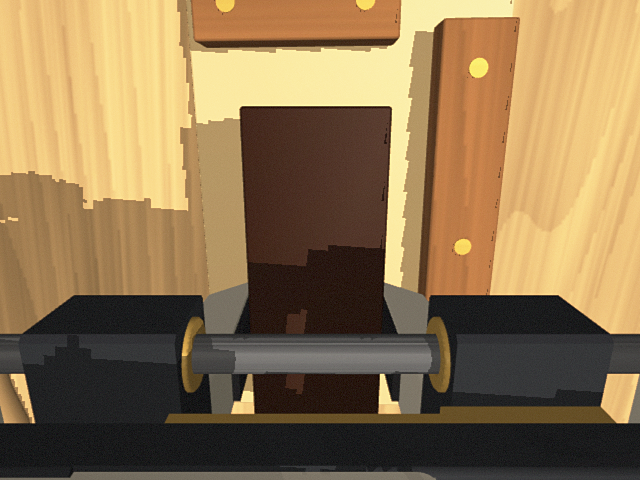

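View pics/scene3.png

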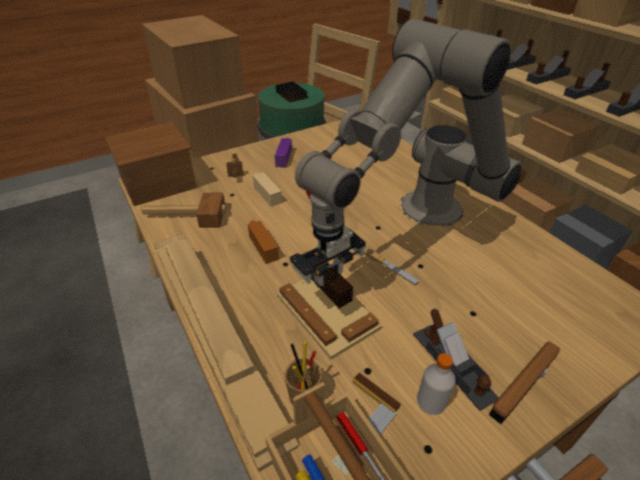

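```bash
python3 - <<'E'
from h import *
from scipy.spatial.transform import Rotation as R
s=r.read_state();q=s["orientation"]; M=R.from_quat([q[1],q[2],q[3],q[0]]).as_matrix(); print(M.round(4)); print(s["qpos"],s["qvel"])
# fence face top edge, stop face top edge at z=40
f=[ray("wrist3",c,40) for c in [(437,22),(420,295)]]; t=[ray("wrist3",c,40) for c in [(195,43),(399,43)]]
print(np.round(f,1),np.round(t,1)); d=f[0]-f[1];e=t[1]-t[0]; print(np.arctan2(-d[0],d[1]),np.arctan2(e[1],e[0]))
zt=s["tool_pos"][2]-31.5+56
P=np.array([ray("wrist3",c,zt) for c in [(240,107),(391,107),(384,290),(248,290)]]);print(P.round(1))
a=P[0]-P[3];b=P[1]-P[2];print(np.arctan2(-a[0],a[1]),np.arctan2(-b[0],b[1]))
E
```

```text
[[-0.0693  0.997  -0.035 ]
 [ 0.9976  0.0694  0.0012]
 [ 0.0036 -0.0348 -0.9994]]
[0.21918734 0.62467772 1.40137526 0.00959044 1.14947483 0.14569955] [-0.02017001 -0.01846199  0.00418185 -0.00255984 -0.00055655 -0.00105595]
[[621.  331.7  40. ]
 [632.  192.7  40. ]] [[505.7 315.   40. ]
 [604.3 321.5  40. ]]
0.07871051424236573 0.06539397583876766
[[546.9 286.2 131.4]
 [591.9 289.4 131.4]
 [596.4 231.2 131.4]
 [551.  227.3 131.4]]
0.06825871656261005 0.07809034586213219
```

Tool has picked up a 2° tilt (0.035 rad) during the fast carry. I'll test how up and inward motion affects it.

Call:
jog_arm(
  commands=[0,0,0.5,0,1,0,0,0.5,0,1,0,0,0.5,0,1,0,0,0,0,1,0,0,0,0,1],
)

```text
time_s: 6.32
tool_pos: [571.0, 203.8, 143.5]
orientation: [-0.015, 0.684, 0.729, -0.015]
force: [-0.1, -0.5, -2.9]
grip_width: 45.7
```

```bash
cat >> h.py <<'E'
from scipy.spatial.transform import Rotation as R
def st():
    s=r.read_state();q=s["orientation"]; M=R.from_quat([q[1],q[2],q[3],q[0]]).as_matrix()
    print(round(s["time_s"],2),"pos",s["tool_pos"].round(1),"z",M[:2,2].round(4),"yaw",round(np.arctan2(M[1,1],M[0,1]),4),"F",s["force"].round(1),"M",s["moment"].round(2),"w",round(s["grip_width"],1),"qv",np.abs(s["qvel"]).max().round(3))
E
python3 -c "
from h import *
st()"
```

```text
6.32 pos [571.  203.8 143.5] z [-0.0415 -0.0014] yaw 0.0637 F [-0.1 -0.5 -2.9] M [-0.03 -0.01 -0.01] w 45.7 qv 0.024
```

Call:
jog_arm(
  commands=[-0.3,0,0,0,1,-0.6,0,0,0,1,-0.6,0,0,0,1,-0.3,0,0,0,1,0,0,0,0,1,0,0,0,0,1],
)

```text
time_s: 6.82
tool_pos: [519.5, 200.4, 139.2]
orientation: [-0.017, 0.686, 0.728, -0.018]
force: [-0.2, -0.5, -1.7]
grip_width: 45.9
```

```bash

python3 -c "
from h import *
st()"
```

```text
6.82 pos [519.5 200.4 139.2] z [-0.0486 -0.0033] yaw 0.0594 F [-0.2 -0.5 -1.7] M [ 0.06 -0.04  0.03] w 45.9 qv 0.036
```

Call:
jog_arm(
  commands=[0,0,0,0,1,0,0,0,0,1,0,0,0,0,1,0,0,0,0,1],
)

```text
time_s: 7.15
tool_pos: [520.2, 199.9, 138.2]
orientation: [-0.017, 0.686, 0.727, -0.018]
force: [-0.2, -1.1, -2.0]
grip_width: 46.1
```

```bash

python3 -c "
from h import *
st()"
```

```text
7.15 pos [520.2 199.9 138.2] z [-0.049  -0.0035] yaw 0.0587 F [-0.2 -1.1 -2. ] M [ 0.02 -0.04 -0.04] w 46.1 qv 0.008
```

Call:
jog_arm(
  commands=[1,0,0,0,1,1,0,0,0,1,0,0,0,0,1,0,0,0,0,1,0,0,0,0,1],
)

```text
time_s: 7.57
tool_pos: [571.6, 199.7, 137.1]
orientation: [-0.017, 0.686, 0.727, -0.019]
force: [-0.4, 0.8, -1.4]
grip_width: 45.9
```

```bash

python3 -c "
from h import *
st()"
```

```text
7.57 pos [571.6 199.7 137.1] z [-0.0511 -0.0038] yaw 0.0585 F [-0.4  0.8 -1.4] M [-0.02 -0.05 -0.02] w 45.9 qv 0.01
```

Call:
jog_arm(
  commands=[0,0,-0.8,0,1,0,0,-0.8,0,1,0,0,0,0,1,0,0,0,0,1,0,0,0,0,1],
)

```text
time_s: 7.98
tool_pos: [569.2, 200.0, 97.6]
orientation: [-0.017, 0.686, 0.728, -0.019]
force: [0.3, 0.1, -0.9]
grip_width: 45.9
```

```bash

python3 -c "
from h import *
st()"
```

```text
7.98 pos [569.2 200.   97.6] z [-0.0514 -0.0037] yaw 0.0592 F [ 0.3  0.1 -0.9] M [-0.01 -0.04  0.05] w 45.9 qv 0.017
```

Call:
jog_arm(
  commands=[0,-1,0,0,1,0,-1,0,0,1,0,0,0,0,1,0,0,0,0,1,0,0,0,0,1],
)

```text
time_s: 8.4
tool_pos: [570.5, 150.1, 103.5]
orientation: [-0.015, 0.685, 0.728, -0.016]
force: [-0.6, 0.2, -1.5]
grip_width: 46.2
```

```bash

python3 -c "
from h import *
st()"
```

```text
8.4 pos [570.5 150.1 103.5] z [-0.0439 -0.0023] yaw 0.0615 F [-0.6  0.2 -1.5] M [ 0.06 -0.07 -0.06] w 46.2 qv 0.017
```

Call:
jog_arm(
  commands=[0,0.1,0,0,1,0,0.1,0,0,1,0,0.1,0,0,1,0,0.1,0,0,1,0,0.1,0,0,1,0,0.1,0,0,1,0,0.1,0,0,1,0,0.1,0,0,1,0,0.1,0,0,1,0,0.1,0,0,1,0,0.1,0,0,1,0,0.1,0,0,1,0,0.1,0,0,1,0,0.1,0,0,1,0,0.1,0,0,1,0,0.1,0,0,1,0,0.1,0,0,1,0,0.1,0,0,1,0,0,0,0,1,0,0,0,0,1],
)

```text
time_s: 10.07
tool_pos: [570.4, 203.9, 104.5]
orientation: [-0.015, 0.683, 0.73, -0.015]
force: [0.0, 0.3, -1.1]
grip_width: 45.6
```

```bash

python3 -c "
from h import *
st()"
```

```text
10.07 pos [570.4 203.9 104.5] z [-0.0423 -0.0013] yaw 0.0655 F [ 0.   0.3 -1.1] M [-0.04 -0.05 -0.04] w 45.6 qv 0.006
```

Call:
jog_arm(
  commands=[0,-1,0,0,1,0,-1,0,0,1,0,0,0,0,1,0,0,0,0,1,0,0,0,0,1],
)

```text
time_s: 10.48
tool_pos: [570.4, 152.9, 104.6]
orientation: [-0.015, 0.683, 0.73, -0.015]
force: [0.6, -1.6, -2.7]
grip_width: 45.5
```

```bash

python3 -c "
from h import *
st()"
```

```text
10.48 pos [570.4 152.9 104.6] z [-0.0416 -0.0011] yaw 0.0667 F [ 0.6 -1.6 -2.7] M [-0.01 -0.11 -0.02] w 45.5 qv 0.008
```

Call:
jog_arm(
  commands=[-1,0,0,0,1,-1,0,0,0,1,-1,0,0,0,1,0,0,0,0,1,0,0,0,0,1,0,0,0,0,1],
)

```text
time_s: 10.98
tool_pos: [493.3, 155.8, 104.7]
orientation: [-0.015, 0.682, 0.731, -0.013]
force: [-0.1, 0.7, -2.5]
grip_width: 45.9
```

```bash

python3 -c "
from h import *
st()"
```

```text
10.98 pos [493.3 155.8 104.7] z [-0.0396  0.0001] yaw 0.0686 F [-0.1  0.7 -2.5] M [ 0.05 -0.07 -0.  ] w 45.9 qv 0.018
```

Call:
jog_arm(
  commands=[0,0,1,0,1,0,0,1,0,1,0,0,0,0,1,0,0,0,0,1,0,0,0,0,1],
)

```text
time_s: 11.4
tool_pos: [496.9, 157.3, 155.7]
orientation: [-0.014, 0.682, 0.731, -0.012]
force: [0.8, 0.5, -2.0]
grip_width: 46.0
```

```bash

python3 -c "
from h import *
st()"
```

```text
11.4 pos [496.9 157.3 155.7] z [-0.0372  0.0006] yaw 0.0696 F [ 0.8  0.5 -2. ] M [ 0.02 -0.03  0.06] w 46.0 qv 0.018
```

Call:
jog_arm(
  commands=[0,0,-0.2,0,1,0,0,-0.2,0,1,0,0,-0.2,0,1,0,0,-0.2,0,1,0,0,-0.2,0,1,0,0,-0.2,0,1,0,0,-0.2,0,1,0,0,-0.2,0,1,0,0,0,0,1],
)

```text
time_s: 12.15
tool_pos: [494.6, 156.7, 105.8]
orientation: [-0.017, 0.682, 0.731, -0.016]
force: [-1.3, 0.2, -2.2]
grip_width: 45.6
```

```bash

python3 -c "
from h import *
st()"
```

```text
12.15 pos [494.6 156.7 105.8] z [-0.0467 -0.0009] yaw 0.0691 F [-1.3  0.2 -2.2] M [-0.02 -0.   -0.  ] w 45.6 qv 0.007
```

Call:
jog_arm(
  commands=[0,0,0.2,0,1,0,0,0.2,0,1,0,0,0.2,0,1,0,0,0.2,0,1,0,0,0.2,0,1,0,0,0.2,0,1,0,0,0.2,0,1,0,0,0.2,0,1,0,0,0,0,1],
)

```text
time_s: 12.9
tool_pos: [495.9, 157.0, 152.4]
orientation: [-0.015, 0.682, 0.731, -0.014]
force: [-0.2, 0.2, -2.2]
grip_width: 46.1
```

```bash

python3 -c "
from h import *
st()"
```

```text
12.9 pos [495.9 157.  152.4] z [-0.0419 -0.0001] yaw 0.0692 F [-0.2  0.2 -2.2] M [ 0.05 -0.05 -0.04] w 46.1 qv 0.007
```

Call:
jog_arm(
  commands=[0,0,-1,0,1,0,0,-1,0,1,0,0,0,0,1,0,0,0,0,1],
)

```text
time_s: 13.23
tool_pos: [497.4, 157.3, 103.6]
orientation: [-0.014, 0.682, 0.731, -0.012]
force: [0.4, 0.5, -1.7]
grip_width: 45.5
```

```bash

python3 -c "
from h import *
st()"
```

```text
13.23 pos [497.4 157.3 103.6] z [-0.0365  0.0008] yaw 0.0692 F [ 0.4  0.5 -1.7] M [-0.02 -0.06 -0.02] w 45.5 qv 0.03
```

Slow up followed by fast down recovers about 0.010 rad per cycle, so I'll repeat it.

Call:
jog_arm(
  commands=[0,0,0.2,0,1,0,0,0.2,0,1,0,0,0.2,0,1,0,0,0.2,0,1,0,0,0.2,0,1,0,0,0.2,0,1,0,0,0.2,0,1,0,0,0.2,0,1,0,0,0,0,1,0,0,-1,0,1,0,0,-1,0,1,0,0,0,0,1,0,0,0,0,1],
)

```text
time_s: 14.32
tool_pos: [501.1, 158.0, 105.2]
orientation: [-0.009, 0.682, 0.731, -0.007]
force: [0.0, -0.1, -1.1]
grip_width: 46.2
```

```bash

python3 -c "
from h import *
st()"
```

```text
14.32 pos [501.1 158.  105.2] z [-0.0232  0.0029] yaw 0.0694 F [ 0.  -0.1 -1.1] M [-0.   -0.08  0.02] w 46.2 qv 0.03
```

Call:
jog_arm(
  commands=[0,0,0.2,0,1,0,0,0.2,0,1,0,0,0.2,0,1,0,0,0.2,0,1,0,0,0.2,0,1,0,0,0.2,0,1,0,0,0.2,0,1,0,0,0.2,0,1,0,0,0,0,1,0,0,-1,0,1,0,0,-1,0,1,0,0,0,0,1,0,0,0,0,1],
)

```text
time_s: 15.4
tool_pos: [504.9, 158.7, 106.6]
orientation: [-0.005, 0.682, 0.731, -0.002]
force: [0.2, -0.1, -1.0]
grip_width: 45.7
```

```bash

python3 -c "
from h import *
st()"
```

```text
15.4 pos [504.9 158.7 106.6] z [-0.0101  0.005 ] yaw 0.0696 F [ 0.2 -0.1 -1. ] M [ 0.09 -0.05 -0.07] w 45.7 qv 0.03
```

Call:
jog_arm(
  commands=[0,0,0.2,0,1,0,0,0.2,0,1,0,0,0.2,0,1,0,0,0.2,0,1,0,0,0.2,0,1,0,0,0.2,0,1,0,0,0.2,0,1,0,0,0.2,0,1,0,0,0,0,1,0,0,-1,0,1,0,0,-1,0,1,0,0,0,0,1,0,0,0,0,1],
)

```text
time_s: 16.48
tool_pos: [508.6, 159.4, 108.2]
orientation: [-0.001, 0.682, 0.731, 0.004]
force: [-0.3, 0.5, -0.2]
grip_width: 46.0
```

Call:
jog_arm(
  commands=[1,0.8,0,0.05,1,1,0.8,0,0,1,1,0.8,0,0,1,0,0,0,0,1,0,0,0,0,1,0,0,0,0,1],
)

```text
time_s: 16.98
tool_pos: [584.8, 221.4, 112.4]
orientation: [-0.002, 0.68, 0.733, 0.003]
force: [0.1, 1.0, -3.1]
grip_width: 45.9
```

```bash

python3 -c "
from h import *
st()"
```

```text
16.98 pos [584.8 221.4 112.4] z [0.0005 0.0067] yaw 0.0744 F [ 0.1  1.  -3.1] M [-0.02  0.03  0.05] w 45.9 qv 0.019
```

Tilt is nearly zero and yaw is 0.074. Checking against the jig.

```bash
python3 - <<'E'
from h import *
snap("wrist","wrist4"); st()
p=np.load("wrist4.npz")["p"][:,:,::-1].copy(); cv2.imwrite("pics/wrist4b.png",cv2.resize(p[0:310,180:540],None,fx=2,fy=1.9))
E
```

```text
17.03 pos [584.5 221.1 112.5] z [0.0002 0.0065] yaw 0.0742 F [ 0.3 -0.5 -1.3] M [-0.05  0.01  0.05] w 46.0 qv 0.022
```

View pics/wrist4.png

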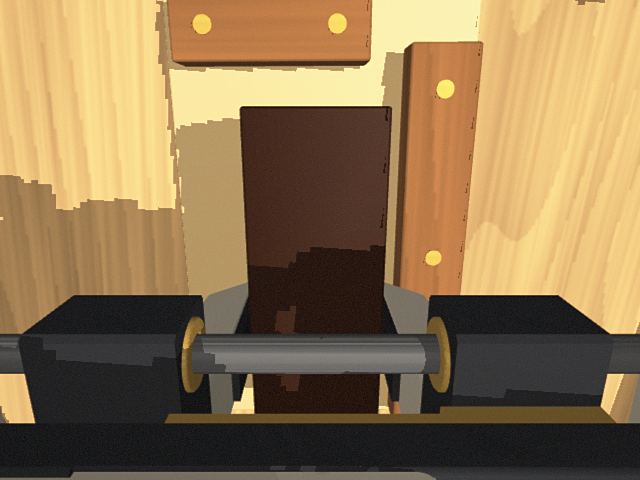

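```bash
python3 - <<'E'
from h import *
f=[ray("wrist4",c,40) for c in [(405.5,48),(399.5,290)]]; t=[ray("wrist4",c,40) for c in [(172,63),(370,63)]]
print(np.round(f,1),np.round(t,1)); d=f[0]-f[1];e=t[1]-t[0]; print(np.arctan2(-d[0],d[1]),np.arctan2(e[1],e[0]))
zt=112.5-31.5+56
P=np.array([ray("wrist4",c,zt) for c in [(240,107),(391,107),(384,290),(248,290)]]);print(P.round(1))
a=P[0]-P[3];b=P[1]-P[2];print(np.arctan2(-a[0],a[1]),np.arctan2(-b[0],b[1]))
E
```

```text
[[621.1 330.6  40. ]
 [634.3 201.7  40. ]] [[505.1 315.2  40. ]
 [604.2 322.4  40. ]]
0.10247865717775843 0.07299081104669704
[[556.  295.7 137. ]
 [601.  299.  137. ]
 [605.7 240.2 137. ]
 [560.1 236.9 137. ]]
0.07101655323069458 0.08023072522376812
```

Call:
jog_arm(
  commands=[0,0,-1,0,1,0,0,-1,0,1,0,0,-0.2,0,1,0,0,0,0,1,0,0,0,0,1],
)

```text
time_s: 17.45
tool_pos: [583.2, 218.8, 60.8]
orientation: [-0.001, 0.681, 0.732, 0.004]
force: [-0.6, 0.2, -1.3]
grip_width: 46.0
```

```bash

python3 -c "
from h import *
st()"
```

```text
17.45 pos [583.2 218.8  60.8] z [0.0032 0.0069] yaw 0.0724 F [-0.6  0.2 -1.3] M [-0.01 -0.02 -0.  ] w 46.0 qv 0.016
```

Call:
jog_arm(
  commands=[0,0,-0.25,0,1,0,0,-0.15,0,1,0,0,0,0,1],
)

```text
time_s: 17.7
tool_pos: [584.6, 218.7, 53.7]
orientation: [0.0, 0.681, 0.732, 0.006]
force: [0.1, -0.2, -2.1]
grip_width: 45.8
```

```bash

python3 -c "
from h import *
st()"
```

```text
17.7 pos [584.6 218.7  53.7] z [0.0079 0.0079] yaw 0.0718 F [ 0.1 -0.2 -2.1] M [ 0.01  0.   -0.05] w 45.8 qv 0.016
```

Call:
jog_arm(
  commands=[0,0,-0.1,0,1,0,0,-0.1,0,1,0,0,-0.05,0,1],
)

```text
time_s: 17.95
tool_pos: [585.4, 219.0, 50.2]
orientation: [0.001, 0.681, 0.732, 0.007]
force: [-4.8, -3.1, 12.1]
grip_width: 46.0
```

```bash

python3 -c "
from h import *
st()"
```

```text
17.95 pos [585.4 219.   50.2] z [0.0107 0.0086] yaw 0.072 F [-4.8 -3.1 12.1] M [-0.52  1.18 -0.  ] w 46.0 qv 0.007
```

Call:
jog_arm(
  commands=[0,0,-0.1,0,1,0,0,-0.1,0,1,0,0,0,0,1],
)

```text
time_s: 18.2
tool_pos: [585.5, 219.0, 51.3]
orientation: [0.002, 0.681, 0.732, 0.008]
force: [-0.8, 0.4, -1.6]
grip_width: 45.8
```

```bash

python3 -c "
from h import *
st()"
```

```text
18.2 pos [585.5 219.   51.3] z [0.0131 0.0087] yaw 0.0724 F [-0.8  0.4 -1.6] M [-0.01  0.01  0.04] w 45.8 qv 0.026
```

Call:
jog_arm(
  commands=[0.2,0.2,0,0,1,0.2,0.2,0,0,1,0.2,0.2,0,0,1,0.1,0.15,0,0,1,0,0,0,0,1],
)

```text
time_s: 18.62
tool_pos: [605.8, 240.3, 51.3]
orientation: [0.002, 0.681, 0.732, 0.009]
force: [1.1, 0.5, -1.9]
grip_width: 45.7
```

```bash

python3 -c "
from h import *
st()
snap('wrist','wrist5');snap('side','side5')
p=np.load('side5.npz')['p'][:,:,::-1]; cv2.imwrite('pics/side5c.png',cv2.resize(p[150:260,240:380],None,fx=5,fy=5,interpolation=cv2.INTER_CUBIC))"
```

```text
18.62 pos [605.8 240.3  51.3] z [0.0151 0.0095] yaw 0.0722 F [ 1.1  0.5 -1.9] M [-0.03 -0.01 -0.01] w 45.7 qv 0.013
```

View pics/wrist5.png

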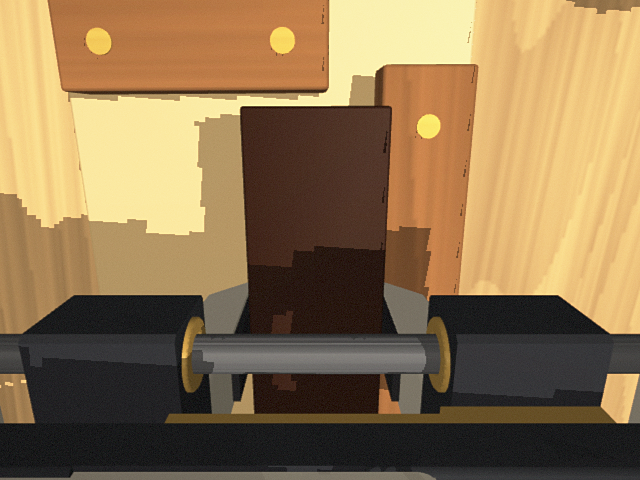

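View pics/side5c.png

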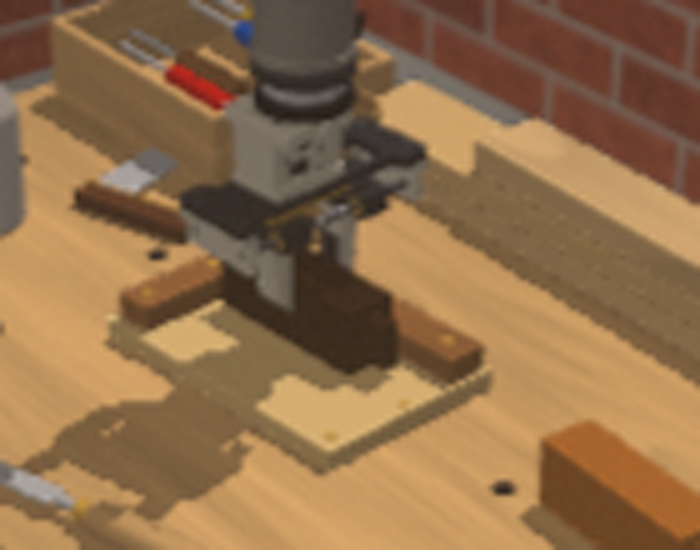

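Rail edge (row 107) is parallel to the stop edge (row 91), with the fence just to its right. I'll bring it in lightly.

Call:
jog_arm(
  commands=[0.07,0,-0.03,0,1,0.07,0,-0.03,0,1,0.07,0,-0.02,0,1],
)

```text
time_s: 18.97
tool_pos: [607.9, 239.6, 50.3]
orientation: [0.0, 0.681, 0.732, 0.006]
force: [-0.9, 0.7, 1.1]
grip_width: 45.7
```

```bash

python3 -c "
from h import *
st()"
```

```text
18.97 pos [607.9 239.6  50.3] z [0.0088 0.0083] yaw 0.0724 F [-0.9  0.7  1.1] M [-0.12  0.21 -0.13] w 45.7 qv 0.059
```

Call:
jog_arm(
  commands=[0.08,0.1,0,0,1,0.08,0.1,0,0,1,0.05,0.08,0,0,1],
)

```text
time_s: 19.22
tool_pos: [608.8, 240.5, 50.6]
orientation: [-0.0, 0.68, 0.733, -0.002]
force: [-3.9, -6.7, 4.7]
grip_width: 45.6
```

```bash

python3 -c "
from h import *
st()"
```

```text
19.22 pos [608.8 240.5  50.6] z [-0.0036 -0.0031] yaw 0.0749 F [-3.9 -6.7  4.7] M [-0.86  0.69  0.24] w 45.6 qv 0.085
```

```bash

python3 -c "
from h import *
snap('wrist','wrist6');st()
p=np.load('wrist6.npz')['p'][:,:,::-1]; cv2.imwrite('pics/wrist6c.png',cv2.resize(p[60:300,200:440],None,fx=2.5,fy=2.5,interpolation=cv2.INTER_CUBIC))"
```

```text
19.27 pos [608.8 240.6  50.5] z [-0.0038 -0.0033] yaw 0.0749 F [-6.3 -8.4  6.3] M [-1.23  1.06  0.28] w 45.8 qv 0.012
```

View pics/wrist6c.png

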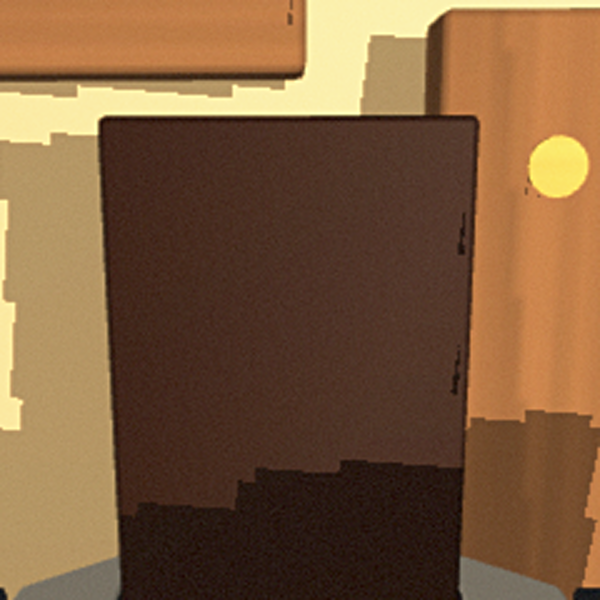

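```bash

python3 -c "
from h import *
for t in ['wrist5','wrist6']:
  z=75 
  print(ray(t,(241,107),z).round(1),ray(t,(391,107),z).round(1),'stop',ray(t,(200,91),40).round(1),ray(t,(320,91),40).round(1),'fence', ray(t,(377,100),40).round(1))
"
```

```text
[576.9 314.6  75. ] [622.  317.8  75. ] stop [556.2 319.6  40. ] [601.  322.8  40. ] fence [622.8 321.2  40. ]
[580.3 315.1  75. ] [624.9 318.3  75. ] stop [559.  319.6  40. ] [603.6 322.9  40. ] fence [625.1 321.3  40. ]
```

Fence is touched, but friction is holding the rail about 5 mm off the stop. I'll ease off the fence and board, then move along +y.

Call:
jog_arm(
  commands=[-0.08,0,0.06,0,1,0,0,0,0,1,0,0.1,0,0,1,0,0.1,0,0,1],
)

```text
time_s: 19.6
tool_pos: [607.1, 244.6, 51.6]
orientation: [-0.0, 0.681, 0.732, -0.003]
force: [0.1, 1.2, -2.0]
grip_width: 45.6
```

```bash

python3 -c "
from h import *
st()"
```

```text
19.6 pos [607.1 244.6  51.6] z [-0.004  -0.0037] yaw 0.0731 F [ 0.1  1.2 -2. ] M [ 0.05 -0.04 -0.02] w 45.6 qv 0.046
```

Call:
jog_arm(
  commands=[0,0.05,-0.02,0,1,0,0.06,0,0,1],
)

```text
time_s: 19.77
tool_pos: [607.5, 247.0, 50.9]
orientation: [0.001, 0.68, 0.733, -0.003]
force: [-2.0, -10.5, 1.9]
grip_width: 45.7
```

```bash

python3 -c "
from h import *
st()"
```

```text
19.77 pos [607.5 247.   50.9] z [-0.0034 -0.0055] yaw 0.0741 F [ -2.  -10.5   1.9] M [-1.78  0.22  0.26] w 45.7 qv 0.039
```

Call:
jog_arm(
  commands=[0.06,0,0,0,1,0.06,0,0,0,1,0.05,0.03,0,0,1],
)

```text
time_s: 20.02
tool_pos: [608.4, 246.9, 50.8]
orientation: [-0.001, 0.68, 0.733, -0.007]
force: [-5.9, -6.4, 4.5]
grip_width: 46.0
```

```bash

python3 -c "
from h import *
st()"
```

```text
20.02 pos [608.4 246.9  50.8] z [-0.0118 -0.0093] yaw 0.0759 F [-5.9 -6.4  4.5] M [-0.9   0.88  0.1 ] w 46.0 qv 0.071
```

Call:
jog_arm(
  commands=[0.02,0.02,-0.1,0,1,0.02,0.02,-0.12,0,1,0.02,0.02,-0.12,0,1],
)

```text
time_s: 20.27
tool_pos: [608.2, 246.8, 50.3]
orientation: [-0.001, 0.679, 0.734, -0.01]
force: [-9.9, -6.3, 18.6]
grip_width: 45.5
```

```bash

python3 -c "
from h import *
st()"
```

```text
20.27 pos [608.2 246.8  50.3] z [-0.0144 -0.0129] yaw 0.0773 F [-9.9 -6.3 18.6] M [-0.83  1.72  0.05] w 45.5 qv 0.013
```

Both contacts are felt, but repeated pressing creeps the tool tilt. I'll let go so the rail sits flat, take out the tilt with one up/down cycle, then regrip and press once.

Call:
jog_arm(
  commands=[0,0,0,0,1,0,0,0,0,0,0,0,0,0,0,0,0,0,0,0,0,0,0,0,0,0,0,0,0,0],
)

```text
time_s: 20.77
tool_pos: [609.7, 248.4, 52.3]
orientation: [-0.0, 0.679, 0.734, -0.007]
force: [0.0, -0.1, 0.1]
grip_width: 74.4
```

```bash

python3 -c "
from h import *
st()
snap('wrist','wrist7')
snap('side','side7')"
```

```text
20.77 pos [609.7 248.4  52.3] z [-0.0099 -0.0104] yaw 0.0776 F [ 0.  -0.1  0.1] M [ 0.02  0.03 -0.03] w 74.4 qv 0.004
```

View pics/wrist7.png

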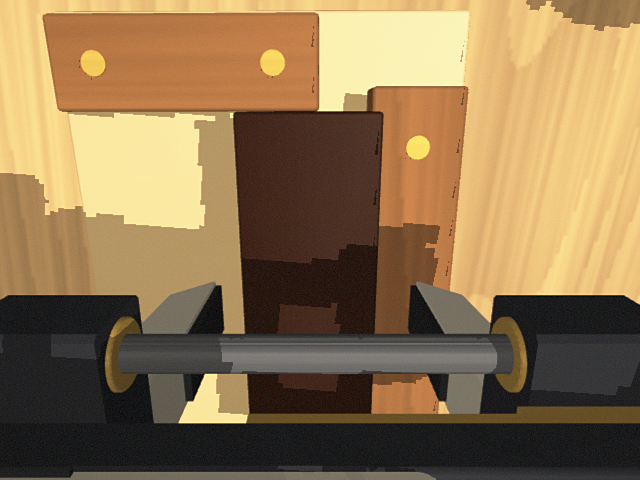

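Call:
jog_arm(
  commands=[-0.02,-0.01,0.2,0,0,-0.02,-0.01,0.2,0,0,-0.02,-0.01,0.2,0,0,-0.02,-0.01,0.2,0,0,-0.02,-0.01,0.2,0,0,-0.02,-0.01,0.2,0,0,-0.02,-0.01,0.2,0,0,-0.02,0,0.2,0,0,0,0,0,0,0,0,0,-1,0,0,0,0,-0.9,0,0,0,0,0,0,0,0,0,0,0,0],
)

```text
time_s: 21.95
tool_pos: [607.0, 246.9, 51.6]
orientation: [0.002, 0.679, 0.734, -0.004]
force: [-0.1, -0.3, 0.5]
grip_width: 91.7
```

```bash

python3 -c "
from h import *
st()"
```

```text
21.95 pos [607.  246.9  51.6] z [-0.0035 -0.0086] yaw 0.0775 F [-0.1 -0.3  0.5] M [-0.    0.04  0.01] w 91.7 qv 0.026
```

```bash

python3 -c "
from h import *
snap('wrist','wrist8');st()
p=np.load('wrist8.npz')['p'][:,:,::-1]; cv2.imwrite('pics/wrist8c.png',cv2.resize(p[60:300,200:440],None,fx=2.5,fy=2.5,interpolation=cv2.INTER_CUBIC))"
```

```text
22.0 pos [606.7 246.8  51.4] z [-0.0042 -0.0088] yaw 0.0775 F [-0.1  1.  -1.2] M [-0.01 -0.   -0.03] w 91.7 qv 0.011
```

View pics/wrist8c.png

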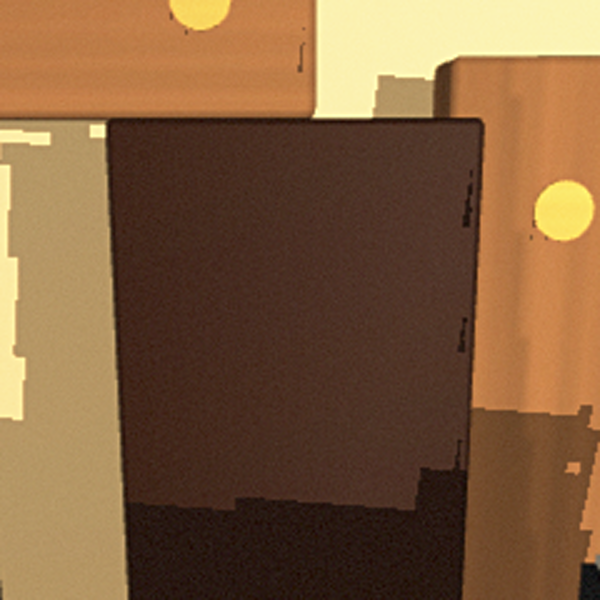

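Call:
jog_arm(
  commands=[0.04,0,-0.03,0,0.4,0,0,0,0,1,0,0,0,0,1,0,0,0,0,1,0,0,0,0,1,0,0,0,0,1,0,0,0,0,1,0,0,0,0,1,0,0,0,0,1],
)

```text
time_s: 22.75
tool_pos: [607.6, 247.4, 55.4]
orientation: [0.002, 0.679, 0.734, -0.004]
force: [0.8, -0.3, -1.0]
grip_width: 45.7
```

```bash

python3 -c "
from h import *
st()"
```

```text
22.75 pos [607.6 247.4  55.4] z [-0.0032 -0.0079] yaw 0.0778 F [ 0.8 -0.3 -1. ] M [ 0.1  -0.26  0.02] w 45.7 qv 0.019
```

Call:
jog_arm(
  commands=[0,0,-0.06,0,1,0,0,-0.06,0,1],
)

```text
time_s: 22.92
tool_pos: [607.6, 247.4, 55.4]
orientation: [0.002, 0.679, 0.734, -0.004]
force: [-4.3, -0.7, 9.9]
grip_width: 45.8
```

```bash

python3 -c "
from h import *
st()"
```

```text
22.92 pos [607.6 247.4  55.4] z [-0.0023 -0.008 ] yaw 0.078 F [-4.3 -0.7  9.9] M [-0.3   0.81 -0.02] w 45.8 qv 0.01
```

Call:
jog_arm(
  commands=[0,0,0,0,0.4,0,0,-0.1,0,0.4,0,0,-0.1,0,0.4,0,0,-0.1,0,0.4,0,0,-0.05,0,0.4],
)

```text
time_s: 23.33
tool_pos: [608.6, 247.5, 46.8]
orientation: [0.003, 0.679, 0.734, -0.002]
force: [-0.7, -0.3, -0.3]
grip_width: 55.1
```

```bash

python3 -c "
from h import *
st()"
```

```text
23.33 pos [608.6 247.5  46.8] z [ 0.0006 -0.0073] yaw 0.0779 F [-0.7 -0.3 -0.3] M [ 0.01 -0.07  0.  ] w 55.1 qv 0.034
```

Call:
jog_arm(
  commands=[0,0,0,0,1,0,0,0,0,1,0,0,0,0,1,0,0,0,0,1],
)

```text
time_s: 23.67
tool_pos: [608.0, 247.3, 45.5]
orientation: [0.002, 0.679, 0.734, -0.003]
force: [-0.4, -0.4, 0.1]
grip_width: 45.9
```

```bash

python3 -c "
from h import *
st()"
```

```text
23.67 pos [608.  247.3  45.5] z [-0.0017 -0.0079] yaw 0.0779 F [-0.4 -0.4  0.1] M [ 0.01 -0.02  0.02] w 45.9 qv 0.001
```

Regripped with the tool level and the fingers about 5 mm above the stops. Light push on both.

Call:
jog_arm(
  commands=[0.05,0.05,0,0,1],
)

```text
time_s: 23.75
tool_pos: [608.0, 247.4, 45.5]
orientation: [0.002, 0.679, 0.734, -0.005]
force: [-9.6, -8.8, 8.6]
grip_width: 45.9
```

```bash

python3 -c "
from h import *
st()"
```

```text
23.75 pos [608.  247.4  45.5] z [-0.0049 -0.0103] yaw 0.0781 F [-9.6 -8.8  8.6] M [-1.41  1.36  0.01] w 45.9 qv 0.084
```

Call:
jog_arm(
  commands=[0.07,0.07,-0.03,0,1],
)

```text
time_s: 23.83
tool_pos: [608.0, 247.4, 45.6]
orientation: [0.001, 0.679, 0.734, -0.008]
force: [-11.8, -11.7, 16.8]
grip_width: 46.0
```

```bash

python3 -c "
from h import *
st()"
```

```text
23.83 pos [608.  247.4  45.6] z [-0.0093 -0.0137] yaw 0.0783 F [-11.8 -11.7  16.8] M [-1.43  1.86  0.08] w 46.0 qv 0.099
```

Call:
jog_arm(
  commands=[0,0,0.02,0,1,0,0.1,0,0,1],
)

```text
time_s: 24.0
tool_pos: [607.8, 247.6, 46.5]
orientation: [0.002, 0.679, 0.734, -0.01]
force: [-0.9, -14.1, 4.1]
grip_width: 45.9
```

```bash

python3 -c "
from h import *
st()"
```

```text
24.0 pos [607.8 247.6  46.5] z [-0.0106 -0.0175] yaw 0.0783 F [ -0.9 -14.1   4.1] M [-2.2   0.23  0.29] w 45.9 qv 0.059
```

Call:
jog_arm(
  commands=[0.03,0,-0.1,0,1,0.1,0,-0.04,0,1],
)

```text
time_s: 24.17
tool_pos: [608.1, 247.1, 45.6]
orientation: [0.0, 0.679, 0.734, -0.013]
force: [-17.6, -1.6, 14.4]
grip_width: 45.8
```

```bash

python3 -c "
from h import *
st();snap('side','side9');snap('wrist','wrist9')
st()
p=np.load('side9.npz')['p'][:,:,::-1]; cv2.imwrite('pics/side9c.png',cv2.resize(p[175:245,255:345],None,fx=8,fy=8,interpolation=cv2.INTER_CUBIC))"
```

```text
24.17 pos [608.1 247.1  45.6] z [-0.0168 -0.019 ] yaw 0.0783 F [-17.6  -1.6  14.4] M [0.01 2.67 0.08] w 45.8 qv 0.111
24.27 pos [608.1 247.2  45.6] z [-0.017  -0.0192] yaw 0.0785 F [-13.6  -2.9  14.1] M [-0.37  1.99  0.03] w 45.8 qv 0.007
```

View pics/side9c.png

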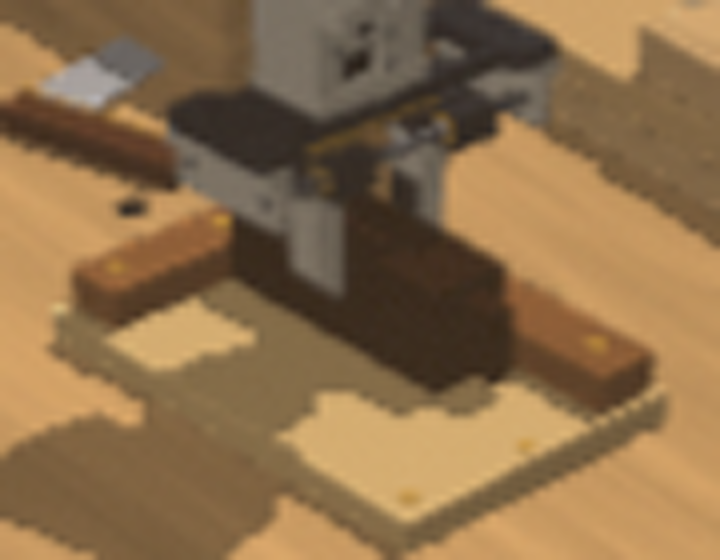

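View pics/wrist9.png

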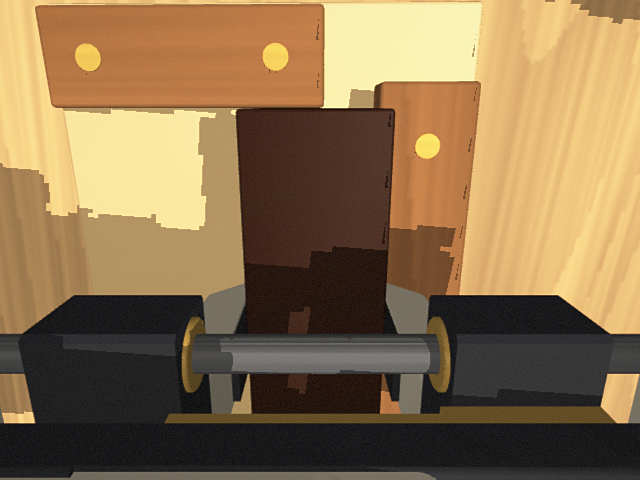

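Rail is in the corner and each stop has been confirmed by a push on its own. I'll release once more, take the tilt out, regrip and finish with one clean combined press.

Call:
jog_arm(
  commands=[0,0,0,0,1,0,0,0,0,0,0,0,0,0,0,0,0,0,0,0,0,0,0,0,0,-0.02,-0.01,0.2,0,0,-0.02,-0.01,0.2,0,0,-0.02,-0.01,0.2,0,0,-0.02,-0.01,0.2,0,0,-0.02,-0.01,0.2,0,0,-0.02,-0.01,0.2,0,0,-0.02,-0.01,0.2,0,0,-0.02,0,0.2,0,0,0,0,0,0,0,0,0,-1,0,0,0,0,-0.8,0,0,0,0,0,0,0,0,0,0,0,0],
)

```text
time_s: 25.77
tool_pos: [606.4, 246.9, 47.4]
orientation: [0.003, 0.679, 0.734, -0.008]
force: [1.4, 0.6, 0.7]
grip_width: 91.6
```

```bash

python3 -c "
from h import *
st()
snap('wrist','wrist10')"
```

```text
25.77 pos [606.4 246.9  47.4] z [-0.0078 -0.0159] yaw 0.0788 F [1.4 0.6 0.7] M [ 0.01 -0.01 -0.04] w 91.6 qv 0.021
```

View pics/wrist10.png

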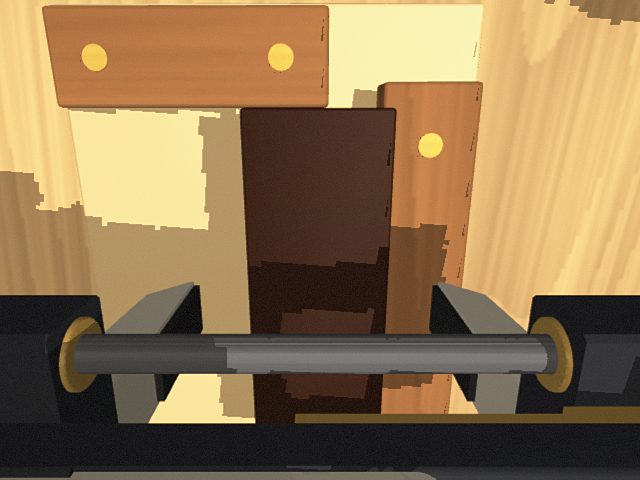

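Call:
jog_arm(
  commands=[0,0,0.2,0,0,0,0,0.2,0,0,0,0,0.2,0,0,0,0,0.2,0,0,0,0,0.2,0,0,0,0,0.2,0,0,0,0,0.2,0,0,0,0,0.2,0,0,0,0,0,0,0,0,0,-1,0,0,0,0,-0.8,0,0,0,0,0,0,0,0,0,0,0,0],
)

```text
time_s: 26.9
tool_pos: [610.0, 248.1, 54.3]
orientation: [0.006, 0.679, 0.734, -0.003]
force: [-0.9, -0.3, -0.1]
grip_width: 92.0
```

```bash

python3 -c "
from h import *
st()"
```

```text
26.9 pos [610.  248.1  54.3] z [ 0.0048 -0.0123] yaw 0.0789 F [-0.9 -0.3 -0.1] M [-0.   -0.05  0.05] w 92.0 qv 0.025
```

Call:
jog_arm(
  commands=[-0.07,0,-0.12,0,0.4,0,0,-0.12,0,0.4,0,0,-0.06,0,0.4,0,0,0,0,0.4],
)

```text
time_s: 27.23
tool_pos: [608.9, 248.3, 48.6]
orientation: [0.007, 0.679, 0.734, -0.002]
force: [-0.2, 0.0, 0.8]
grip_width: 69.6
```

```bash

python3 -c "
from h import *
st()"
```

```text
27.23 pos [608.9 248.3  48.6] z [ 0.0069 -0.0117] yaw 0.0789 F [-0.2  0.   0.8] M [ 0.05  0.04 -0.  ] w 69.6 qv 0.009
```

Call:
jog_arm(
  commands=[-0.03,0,-0.06,0,0.5,0,0,0,0,1,0,0,0,0,1,0,0,0,0,1,0,0,0,0,1,0,0,0,0,1],
)

```text
time_s: 27.73
tool_pos: [607.9, 248.5, 48.2]
orientation: [0.006, 0.679, 0.734, -0.002]
force: [-0.2, 0.1, 0.5]
grip_width: 46.0
```

```bash

python3 -c "
from h import *
st()"
```

```text
27.73 pos [607.9 248.5  48.2] z [ 0.0069 -0.0115] yaw 0.079 F [-0.2  0.1  0.5] M [-0.03  0.11 -0.  ] w 46.0 qv 0.001
```

Gripped with no load at (607.9, 248.5, 48.2). Now the combined press.

Call:
jog_arm(
  commands=[0.05,0.05,-0.02,0,1],
)

```text
time_s: 27.82
tool_pos: [608.0, 248.6, 48.2]
orientation: [0.006, 0.679, 0.735, -0.004]
force: [-11.7, -10.5, 13.8]
grip_width: 46.0
```

```bash

python3 -c "
from h import *
st()"
```

```text
27.82 pos [608.  248.6  48.2] z [ 0.0042 -0.0138] yaw 0.0792 F [-11.7 -10.5  13.8] M [-1.55  1.75 -0.05] w 46.0 qv 0.076
```

Call:
jog_arm(
  commands=[0.09,0.11,-0.01,0,1],
)

```text
time_s: 27.9
tool_pos: [608.0, 248.6, 48.2]
orientation: [0.006, 0.678, 0.735, -0.008]
force: [-12.6, -16.1, 11.4]
grip_width: 45.6
```

```bash

python3 -c "
from h import *
st(); snap('wrist','wrist11'); snap('scene','scene11'); st()"
```

```text
27.9 pos [608.  248.6  48.2] z [-0.0018 -0.019 ] yaw 0.0795 F [-12.6 -16.1  11.4] M [-2.44  1.88  0.08] w 45.6 qv 0.145
28.0 pos [608.  248.6  48.2] z [-0.0021 -0.019 ] yaw 0.0795 F [-10.3 -12.2   9.9] M [-1.66  1.63  0.16] w 45.8 qv 0.01
```

View pics/wrist11.png

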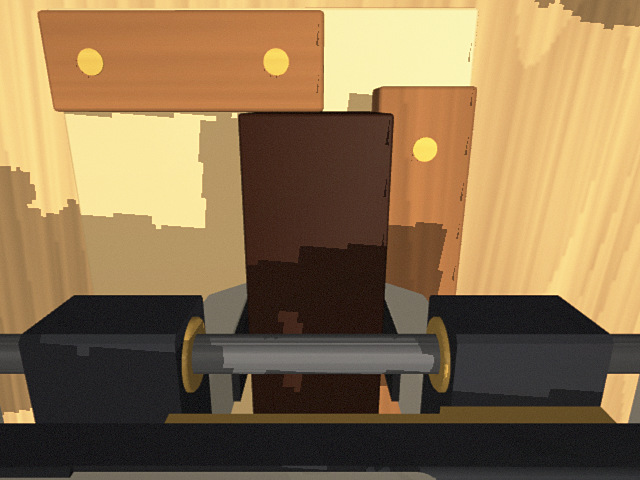

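View pics/scene11.png

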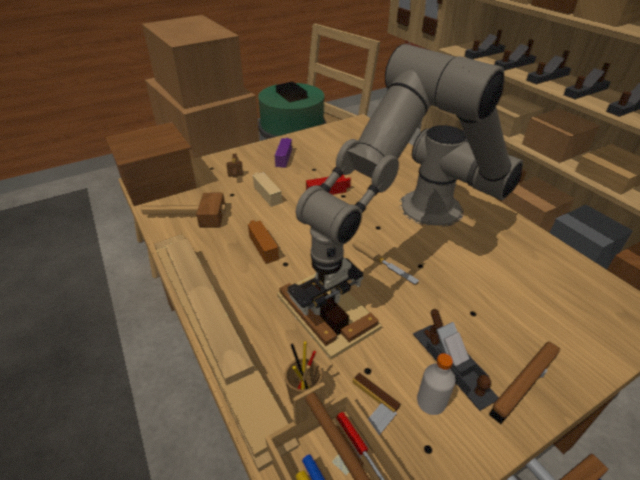

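Call:
jog_arm(
  commands=[0.16,0.19,0,0,1],
)

```text
time_s: 28.08
tool_pos: [608.0, 248.8, 48.1]
orientation: [0.005, 0.678, 0.735, -0.014]
force: [-20.7, -22.0, 14.2]
grip_width: 45.7
```

```bash

python3 -c "
from h import *
st(); snap('wrist','wrist12'); st(); 
for u in [(243,113),(390,113)]: print(ray('wrist12',u,74).round(1))
print('stop',ray('wrist12',(250,111),40).round(1),ray('wrist12',(322,111),40).round(1),'fence',ray('wrist12',(373,105),40).round(1))
p=np.load('wrist12.npz')['p'][:,:,::-1]; cv2.imwrite('pics/wrist12c.png',cv2.resize(p[80:300,220:440],None,fx=2.7,fy=2.7,interpolation=cv2.INTER_CUBIC))"
```

```text
28.08 pos [608.  248.8  48.1] z [-0.0125 -0.0272] yaw 0.0797 F [-20.7 -22.   14.2] M [-3.41  3.04  0.19] w 45.7 qv 0.269
28.13 pos [608.  248.8  48.1] z [-0.0137 -0.0283] yaw 0.0798 F [-17.7 -19.5  15.5] M [-2.97  2.82  0.18] w 45.7 qv 0.024
[580.5 322.2  74. ]
[623.3 325.5  74. ]
stop [577.2 321.8  40. ] [603.6 323.9  40. ] fence [622.  327.4  40. ]
```

View pics/wrist12c.png

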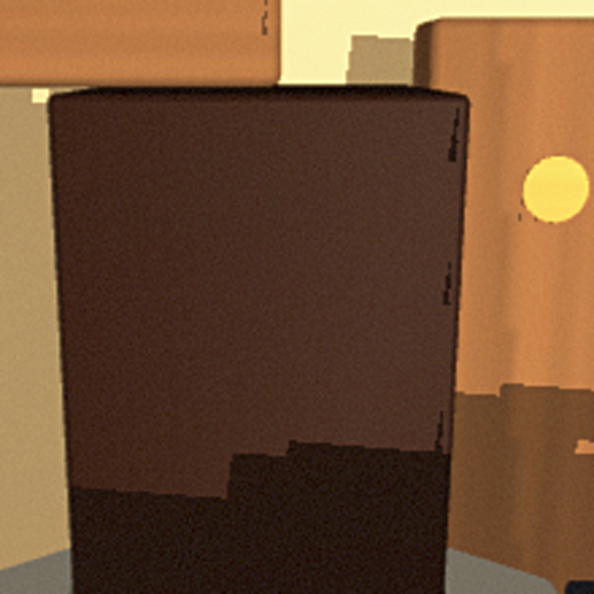

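Rail end (y 322.2 to 325.5) now coincides with the stop face (321.8 to 323.9, extrapolating to about 325.4). Measured forces are 18 N into the fence and 19 N towards the stop. Handing in.

```bash

python3 -c "
from h import *
st(); print(r.close_job()); st()"
```

```text
28.13 pos [608.  248.8  48.1] z [-0.0137 -0.0283] yaw 0.0798 F [-17.7 -19.5  15.5] M [-2.97  2.82  0.18] w 45.7 qv 0.024
the job is handed in; nothing more can be done
None
the job is handed in; nothing more can be done
```

I picked up the walnut rail, stood it on the jig board with its square end to the end stop and its tenon pointing away, and slid it into the corner. I handed in at 28.1 s, still gripping it and pressing on both stops.

**Last checks**
- **Position:** the last wrist picture puts the rail's end within about 0.5 mm of the stop face. The gripper did not move under the final push along x into the fence. Along y, into the stop, it moved only 0.2 mm.
- **Force:** the wrist read about 18 N towards the fence, 19 N towards the stop and 15 N from pressing down. Some of each sideways reading may be friction. Earlier I pushed towards each stop in turn, and it pushed back. The fence push was made with 14 N down on the board, so it is the less clear of the two.
- **Bystanders:** the last scene picture shows the other rails and tools where they began.

**What went wrong on the way**
- **Tilt in the carry:** the fast carry tilted the tool by about 2°, so I had to correct that before lowering the rail.
- **Friction on the first slide:** the rail stuck about 5 mm short of the stop until I eased it off the fence and board.
- **Regrips:** pressing kept tilting the tool, so I let go and regripped in the corner three times, one of them because the grip was too high.
- **Remaining tilt:** at hand-in the tool leaned about 1.8° (0.014 and 0.028 rad). The last picture suggests the rail turned in the pads and stayed flat, but I could not measure its tilt directly.

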